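Empty the cutter's catch tray into the off-cut bin

ROBOT

A 6-joint arm with a two-finger parallel gripper is mounted at the origin on the work surface. World frame = base frame: x ahead of the robot, y to its left, z up, the work surface at z = 0. Lengths are in m, angles in degrees, forces in N, time in s.
With the tool pointing down it reaches from about 0.25 to 0.725 m from the base axis. Payload 9.7 kg.
Tool frame: the origin (TCP) lies on the centre line of the jaws, within the pads' length; the fingertips stand 19 mm ahead of it and the grasp point (between the pads) is the TCP (bot.tcp_to_tips is the z of the fingertips in the tool frame, in m); z points along the fingers, y is the line along which they close (so a half turn about z gives the same grasp; the last joint's range is limited). The gripper opens to 85 mm and grips with 20 to 120 N. Pads are 22 mm wide; open, the fingers measure 114 mm over their backs; the gripper's body (76 mm by 85 mm) begins 54 mm behind the grasp point. The pads swing forward as they close: fully open they stand 13 mm farther back than shut.
Start: joints at [-69.385, 4.979, 10.078, 95.1, 0, 90], TCP at [0.194, -0.515, 0.25] pointing down, gripper open.
Joint ranges: [-179.16, 179.16], [-48.56, 103.87], [-65.8, 70.77], [-126.05, 130.52], [-82.76, 87.17], [-180, 180]. Speed limits (degrees/s): [127.2, 127.2, 147.25, 180, 180, 180].

INTERFACE

Orientations are given as [roll, pitch, yaw] about the fixed x, y, z axes, in that order (R = Rz(yaw) Ry(pitch) Rx(roll)).
In Python, from workcell import bot gives the robot as it stands. The module is installed in compiled form; this text tells all that it offers.
- The arm moves only by the tool play_rows, never from a script. Its argument "increments" is a list of rows, each an object with "slide": the shift along the tool's x, y, z in mm, a list of three; "angular": the turn, a rotation vector about the tool's x, y, z in degrees, a list of three; "claw": the opening, from -1 (shut) to 1 (fully open). In form: [{"slide": [x, y, z], "angular": [rx, ry, rz], "claw": claw}, ...]. A call has 1 to 8 rows; each row shifts and turns the commanded pose from where the row before left it, along the tool's axes as they then stand; what a row does not reach is not made up. A row lasts 1/10 s, in which the tool goes at most 50 mm and 8.59 degrees, less where a joint would pass 70% of its speed; a pose out of reach is approached as far as the arm can. A call is refused whole if a number of a shift passes 50 or a number of a turn 8.59, either way. A call with a gripper value outside its range is refused whole. The fingers move at their own pace and stop on an object; "squeeze" is the grip in N (left out, the last holds). Time passes only in rows, so rows that do not move let the fingers close. It gives the time, the measured TCP pose, the force, the opening and the grip force at its end, in the units of the state.
- bot.get_obs(): the state, without advancing time (a new reading comes with each control period).
- bot.camera(name): name is "scene" or "side" or "wrist"; returns the picture (400x640x3 uint8, red, green, blue); there is no depth.
- bot.camera_info(name): a dict with "fovy" (degrees; the focal length in pixels is half the picture's height over the tangent of half this angle, whatever the lens; pixels are square), "cx", "cy" (the principal point, pixels), "k1" (the pictures are not rectified: a ray, as slopes to the right and down, at radius r is drawn at 1 + k1 r^2 times it, then the intrinsics apply), "R" (3x3) and "t" (3): a world point X has camera coordinates R X + t. Camera axes: x right, y down, z forward; pixel columns grow to the right and rows downward; lengths in m; the calibration is good to about 2 mm. A picture is of the moment at which its call begins: read the wrist's pose just before it. camera_info takes no time and is no camera call; for the wrist camera it gives the pose at the moment of the call.
- bot.job_done(): hands the job in; it is judged then, once.
The state is a dict: "time": time; "q": joint angles; "qd": joint speeds; "joint_efforts": joint torques, N m; "ee_pos": TCP position; "tcp_rot": TCP orientation; "wrist_force": force on the tool from outside, world axes, zero at the start; "torque": the same for the moment, N m; "opening": finger opening in m; "grasp_force": force on a finger pad.
Only numpy, scipy, OpenCV 4.12 (cv2) and the standard library are available. Lean on these libraries where they do the work, as an engineer would, in place of code of your own. Each camera call takes 0.05 s, during which the arm holds its last target. There are 200 camera calls.

TASK

Empty the catch tray of the cut-off machine into the off-cut bin: carry it level by its handle, hook the runner under its pouring lip over the bin rim that faces it so that the tray rests on the rim, and with the rim as the pivot raise the handle until all four off-cuts have slid out into the bin. Then set the empty tray back upright on the bench, keeping hold of it until it stands there. Do not shove the bin away, and leave the other things on the bench alone.

Things in the scene. Friction and masses are not known exactly. Their poses are not given: they have to be found in the camera images.
- tray: Catch tray: aluminium scoop pan, 0.22 kg empty, 120 mm wide; floor 125 mm long, its top 18 mm up; side and rear walls up to 48 mm; in front a 36 mm ramp rises 12 degrees to an open pouring lip 80 mm ahead of the origin. Two cross runners below, 15 mm deep, 4 mm thick. Origin at the foot of the runners, mid-width. x points from handle to lip, y to the left, z up.
- tray_grip (a point): Centre of the tray's grey plastic handle, a straight bar 85 mm long (tray x; 47 mm rearward and 38 mm forward of this point), 18 mm wide (y), 22 mm high (z). 130 mm behind the tray's origin, 49 mm up; the pan's rear wall is 50 mm ahead. Axes as the tray's. The loaded tray (0.4 kg) has its centre of mass about 100 mm ahead of here: grip firmly.
- tray_hook (a point): Where the centre of the bin's 8 mm round rim lies when the tray is hooked: in the corner under the pouring end, 4 mm ahead of the front runner's front face and 4 mm below the ramp's underside. 49 mm ahead of the tray's origin and 11.8 mm up; 179 mm ahead of and 37 mm lower than tray_grip. Axes as the tray's. Hooked, the runner is outside the bin and the lip 31 mm inside.
- bin_rim (a point): Middle of the long rim of the bin on the side facing the tray, at the centre of its 8 mm round wired edge, 90 mm above the bench (top of rim 94 mm). x runs along this rim, y points out of the bin towards the tray's side, z up.
- bin: Off-cut bin: open grey sheet-steel box, 230 mm (its x, along the long rims) by 190 mm (y) between rim centres, walls 3 mm, floor 4 mm thick, rim centre 90 mm up, small wire handles on the short ends. Loose, about 2.5 kg; slides if shoved with more than about 12 N. Origin under its centre on the bench; axes as bin_rim.
- cut_disc_mid (a point): Centre of a loose steel off-cut on the tray's floor: round slice, 28 mm across, 10 mm high, lying flat. About 50 g or less; it slides out once the tray is tipped 60 degrees or more.
- cut_square_mid (a point): Centre of a loose steel off-cut on the tray's floor: square bar end, 18 x 18 mm, 20 mm high. About 50 g or less; it slides out once the tray is tipped 60 degrees or more.
- cut_round_mid (a point): Centre of a loose steel off-cut on the tray's floor: round bar end, 20 mm across, 18 mm high, standing. About 50 g or less; it slides out once the tray is tipped 60 degrees or more.
- cut_angle_mid (a point): Centre of a loose steel off-cut on the tray's floor: piece of angle bar, legs 25 mm and 5 mm thick, 20 mm high. About 50 g or less; it slides out once the tray is tipped 60 degrees or more.
- bottle: Bystander: closed white plastic bottle of cutting fluid, 68 mm across, 190 mm high; origin under its centre.
- clamp: Bystander: dark steel vice clamp with a bright round screw knob, about 92 x 70 x 52 mm, 0.9 kg; origin under the middle of its block.
- wrench: Bystander: spanner 170 mm long lying flat; origin near its middle.
- stick: Bystander: grey wheel-dressing stick 25 x 120 x 20 mm (long along its y), lying on the bench; origin under its centre.
Things that resemble listed ones, but are neither listed nor needed, are in the scene too. Leave any turquoise or white look-alike of the part that bears cut_square_mid alone.

How it is judged (in metres and radians):
On the way, in this order (a step that is already met when the one before it is completed fails the run):
1. The loaded tray, about level, is hooked on the bin's rim and rests on it, with all four off-cuts still in it (x of tray_hook in the frame of bin_rim between -0.08 and 0.08 m and y of tray_hook in the frame of bin_rim between -0.015 and 0.015 m and z of tray_hook in the frame of bin_rim between -0.012 and 0.012 m and angle between tray_grip's own z axis and vertical below 0.45 rad and contact force between tray and bin above 0.3 N and x of cut_disc_mid in the frame of tray_hook between -0.13 and 0.035 m and z of cut_disc_mid in the frame of tray_hook between 0 and 0.05 m and x of cut_square_mid in the frame of tray_hook between -0.13 and 0.035 m and z of cut_square_mid in the frame of tray_hook between 0 and 0.05 m and x of cut_round_mid in the frame of tray_hook between -0.13 and 0.035 m and z of cut_round_mid in the frame of tray_hook between 0 and 0.05 m and x of cut_angle_mid in the frame of tray_hook between -0.13 and 0.035 m and z of cut_angle_mid in the frame of tray_hook between 0 and 0.05 m), for 0.1 s.
2. The tray is tipped by more than 45 degrees with its runner still hooked on the rim (x of tray_hook in the frame of bin_rim between -0.08 and 0.08 m and y of tray_hook in the frame of bin_rim between -0.015 and 0.015 m and z of tray_hook in the frame of bin_rim between -0.012 and 0.012 m and angle between tray_grip's own z axis and vertical above 0.79 rad), for 0.2 s.
At the end, for the whole second after the job is handed in: All four off-cuts lie inside the bin below its rim (their centres at least 5 mm below the centre of the rim), the bin stands upright, and the tray stands upright (within 6 degrees) and still on the bench (within 6 mm of it) (x of cut_disc_mid in the frame of bin between -0.115 and 0.115 m and y of cut_disc_mid in the frame of bin between -0.095 and 0.095 m and z of each of cut_disc_mid, cut_square_mid, cut_round_mid, cut_angle_mid in the frame of bin below 0.085 m and x of cut_square_mid in the frame of bin between -0.115 and 0.115 m and y of cut_square_mid in the frame of bin between -0.095 and 0.095 m and x of cut_round_mid in the frame of bin between -0.115 and 0.115 m and y of cut_round_mid in the frame of bin between -0.095 and 0.095 m and x of cut_angle_mid in the frame of bin between -0.115 and 0.115 m and y of cut_angle_mid in the frame of bin between -0.095 and 0.095 m and angle between tray_grip's own z axis and vertical below 0.1 rad and height (world z) of tray below 0.006 m and linear speed of tray below 0.02 m/s and angle between bin's own z axis and vertical below 0.05 rad); the robot touches nothing.
It fails at once if The tray was let go before it stood on the bench (more than 20 mm up with no finger on it) (contact force between the fingers and tray below 0.01 N and height (world z) of tray_hook above 0.032 m).
It fails at once if The bin was shoved more than 40 mm (distance of bin from where it was at the start of the episode above 0.04 m).
It fails at once if Another thing on the bench (bottle, clamp, spanner or dressing stick) was moved more than 30 mm (distance of any of bottle, clamp, wrench, stick from where it was at the start of the episode above 0.03 m).
It also fails if it takes over 72 s, if anything falls off the work surface, if the arm or the gripper's body presses on something with over 40 N, if the wrist force passes 120 N, or if a joint passes its speed limit or range.

## Working session

There is one attempt and no reset: what is moved stays moved. The work goes in short steps, Python scripts to look and compute and a tool call to move; the robot and the scene stay as the last step left them, time stands still between calls to the robot, and variables do not carry over. Pictures are saved under pics/ and viewed, at most 10 in all, crops included, and the job is handed in when it is done.

Besides the shell and the picture viewer there is one more tool, called after "Emit:" by a JSON object that holds its "op" and its "data". play_rows: Moves the arm, as the interface text tells. Its arguments: {"type":"object","properties":{"increments":{"type":"array"},"squeeze":{"type":"number"}},"required":["increments"]}

```bash
mkdir -p pics; python3 - <<'E'
from workcell import bot
import cv2
for n in ("scene","side"):
    cv2.imwrite(f"pics/{n}0.png",bot.camera(n)[:,:,::-1]); i=bot.camera_info(n); print(n,i)
o=bot.get_obs();print(o)
E
```

```text
scene {'fovy': 46.03513681209897, 'cx': 326.9880617323952, 'cy': 194.6776021695556, 'k1': 0.004421426484178297, 'R': array([[-0.67366378,  0.7390308 , -0.00325266],
       [ 0.55694014,  0.50477609, -0.65955954],
       [-0.48579295, -0.44613291, -0.75164529]]), 't': array([ 0.33502191, -0.29763126,  1.30430715])}
side {'fovy': 48.16078934322679, 'cx': 327.81586247641116, 'cy': 205.97635183780352, 'k1': -0.008360707335136431, 'R': array([[-0.96413211, -0.26446037, -0.02258287],
       [-0.12015625,  0.51074267, -0.85129572],
       [ 0.23666802, -0.81804807, -0.52419997]]), 't': array([0.5619574 , 0.11363818, 0.84928824])}
{'time': 0.1, 'q': array([-6.93853635e+01,  5.00795225e+00,  1.00389980e+01,  9.50997504e+01,
        1.14123253e-04,  8.99999827e+01]), 'qd': array([ 0.00697466, -0.05116304,  0.11064996, -0.02706269,  0.03030344,
       -0.04634363]), 'joint_efforts': array([-9.59255121e-04, -5.21561086e+01,  4.65654337e+01,  1.61043619e-02,
       -5.02758940e-05, -3.12117734e-06]), 'ee_pos': array([ 0.19358   , -0.51461055,  0.24965395]), 'tcp_rot': array([-1.79931295e+02, -1.14143955e-04,  2.06146537e+01]), 'wrist_force': array([0.21288055, 0.60916187, 0.77233993]), 'torque': array([-0.00268576,  0.00953371,  0.00767669]), 'grasp_force': 0.0, 'opening': 0.08536665072530691}
```

View pics/scene0.png

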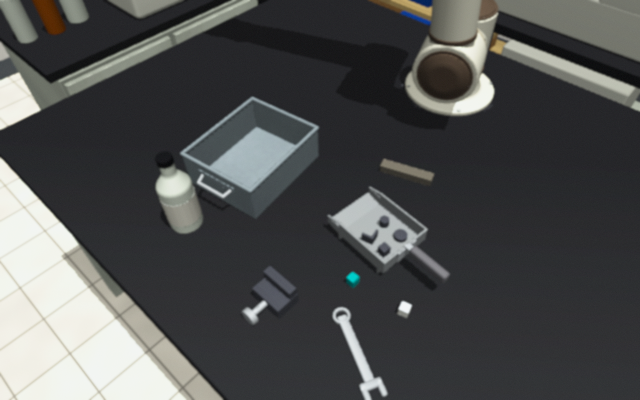

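View pics/side0.png

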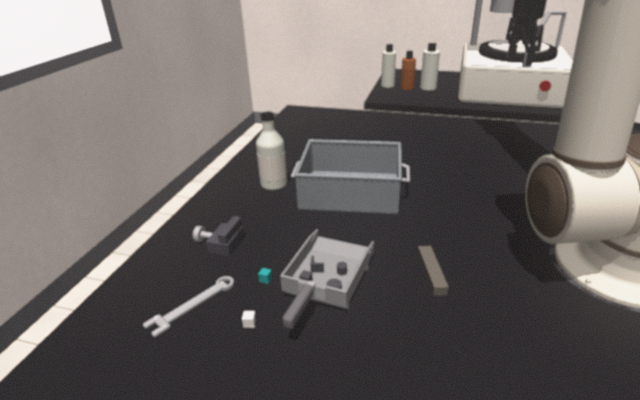

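```bash
python3 - <<'E'
import cv2
a=cv2.imread("pics/scene0.png")[90:290,180:460]
cv2.imwrite("pics/scene0c.png",cv2.resize(a,None,fx=2.8,fy=2.8,interpolation=cv2.INTER_CUBIC))
a=cv2.imread("pics/side0.png")[130:335,270:420]
cv2.imwrite("pics/side0c.png",cv2.resize(a,None,fx=2.9,fy=2.9,interpolation=cv2.INTER_CUBIC))
E
```

```text
(no output)
```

View pics/scene0c.png

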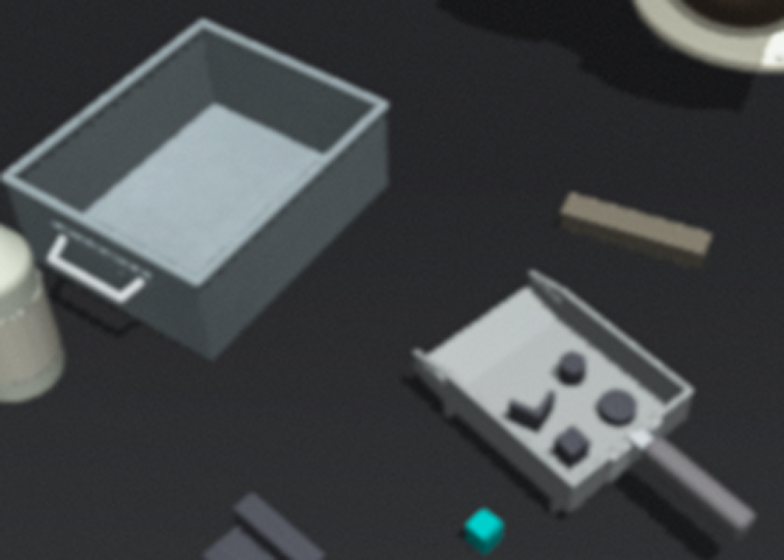

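View pics/side0c.png

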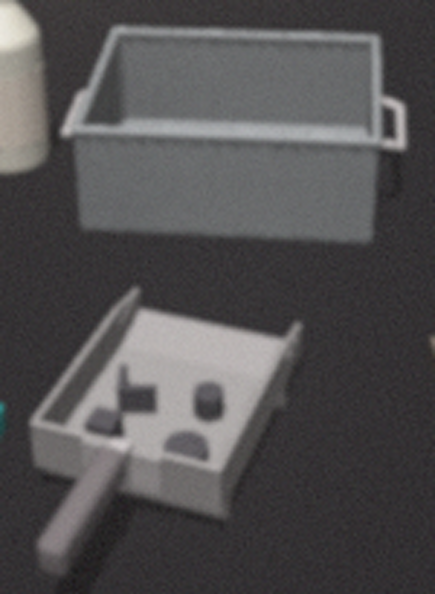

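```bash
cat > h.py <<'E'
import numpy as np
from scipy.optimize import least_squares
def proj(i,X):
    f=200/np.tan(np.radians(i["fovy"]/2)); c=np.atleast_2d(X)@i["R"].T+i["t"]
    s=c[:,:2]/c[:,2:]; s=s*(1+i["k1"]*(s**2).sum(1,keepdims=True))
    return f*s+[i["cx"],i["cy"]]
def place(p,L):
    c,s=np.cos(p[2]),np.sin(p[2]); L=np.atleast_2d(L)
    return np.c_[p[0]+c*L[:,0]-s*L[:,1],p[1]+s*L[:,0]+c*L[:,1],L[:,2]]
def fit(obs,p0):  # obs: list of (info, local pts, pixels)
    r=lambda p:np.concatenate([(proj(i,place(p,L))-np.array(u)).ravel() for i,L,u in obs])
    s=least_squares(r,p0,loss="soft_l1"); return s.x,r(s.x).reshape(-1,2)
E
python3 - <<'E'
from h import *
from workcell import bot
S,D=bot.camera_info("scene"),bot.camera_info("side")
sc=lambda u:np.array(u)/2.8+[180,90]
sd=lambda u:np.array(u)/2.9+[270,130]
B=[[.115,.095,.09],[-.115,.095,.09],[-.115,-.095,.09],[.115,-.095,.09]]
p,r=fit([(S,B,sc([[198,280],[385,104],[204,24],[8,178]])),(D,B,sd([[75,133],[380,140],[380,38],[115,30]]))],[.4,-.3,0])
print("bin",p,np.degrees(p[2]));print(r.round(1).tolist())
TS=[[-.08,.06,.048],[-.08,-.06,.048],[.08,.058,.0255],[.08,-.058,.0255],[-.177,0,.06]]
p,r=fit([(S,TS,sc([[573,487],[692,390],[430,362],[530,290],[750,517]])),(D,TS,sd([[35,424],[222,472],[137,310],[290,340],[50,545]]))],[.4,0,-1.57])
print("tray",p,np.degrees(p[2]));print(r.round(1).tolist())
E
```

```text
bin [ 0.56705057 -0.15870095  0.14167205] 8.117210353764937
[[0.3, -0.2], [0.0, -0.4], [-0.2, -0.9], [-0.1, -0.9], [0.3, -0.3], [-0.8, 1.4], [-1.7, 1.1], [0.1, 1.1]]
tray [ 0.53320163  0.1653577  -1.6737065 ] -95.89631862001453
[[-0.1, -1.0], [-0.1, -1.0], [-5.9, -0.1], [-1.6, -2.5], [0.2, -0.1], [-1.7, 0.8], [-0.4, 0.6], [-0.0, -0.0], [2.3, 1.2], [-0.4, 2.1]]
```

```bash
cat >> h.py <<'E'
from scipy.spatial.transform import Rotation as Ro
import json
GRIP=np.array([-.13,0,.049]); HOOK=np.array([.049,0,.0118])
def tray_R(yaw,tip=0): return Ro.from_euler('z',yaw,degrees=True)*Ro.from_euler('y',tip,degrees=True)
def tool_R(yaw,tip=0,a=20): return tray_R(yaw,tip)*Ro.from_euler('y',180-a,degrees=True)
def grip_from_hook(hook,yaw,tip=0): return np.array(hook)+tray_R(yaw,tip).apply(GRIP-HOOK)
def now(bot):
    o=bot.get_obs(); return o,np.array(o["ee_pos"]),Ro.from_euler('xyz',o["tcp_rot"],degrees=True)
def rows(p,R,p1,R1,n,claw,slow=False):
    dr=(R.inv()*R1).as_rotvec(); out=[]
    for k in range(n):
        Rk=R*Ro.from_rotvec(dr*k/n)
        out.append({"slide":(Rk.inv().apply(p1-p)/n*1000).round(1).tolist(),"angular":np.degrees(dr/n).round(2).tolist(),"claw":claw})
    for k in range(0,n,8): print(json.dumps(out[k:k+8]))
E
python3 - <<'E'
from h import *
from workcell import bot
o,p,R=now(bot)
g=grip_from_hook([.5537,-.0647,.09],-81.9,72); print(g, tool_R(-81.9,72).as_matrix()[:,2])
rows(p,R,g,tool_R(-81.9,72),16,1)
E
```

```text
[ 0.55089117 -0.04496414  0.27173455] [-0.11103169  0.78014929 -0.61566148]
[{"slide": [31.2, -19.6, -1.4], "angular": [2.18, 2.72, -4.49], "claw": 1}, {"slide": [32.7, -17.1, 0.9], "angular": [2.18, 2.72, -4.49], "claw": 1}, {"slide": [33.8, -14.4, 3.0], "angular": [2.18, 2.72, -4.49], "claw": 1}, {"slide": [34.7, -11.6, 5.2], "angular": [2.18, 2.72, -4.49], "claw": 1}, {"slide": [35.2, -8.6, 7.2], "angular": [2.18, 2.72, -4.49], "claw": 1}, {"slide": [35.3, -5.5, 9.2], "angular": [2.18, 2.72, -4.49], "claw": 1}, {"slide": [35.2, -2.4, 11.0], "angular": [2.18, 2.72, -4.49], "claw": 1}, {"slide": [34.7, 0.8, 12.7], "angular": [2.18, 2.72, -4.49], "claw": 1}]
[{"slide": [33.8, 4.0, 14.2], "angular": [2.18, 2.72, -4.49], "claw": 1}, {"slide": [32.7, 7.2, 15.6], "angular": [2.18, 2.72, -4.49], "claw": 1}, {"slide": [31.2, 10.3, 16.8], "angular": [2.18, 2.72, -4.49], "claw": 1}, {"slide": [29.5, 13.3, 17.8], "angular": [2.18, 2.72, -4.49], "claw": 1}, {"slide": [27.5, 16.2, 18.6], "angular": [2.18, 2.72, -4.49], "claw": 1}, {"slide": [25.2, 19.0, 19.1], "angular": [2.18, 2.72, -4.49], "claw": 1}, {"slide": [22.7, 21.6, 19.5], "angular": [2.18, 2.72, -4.49], "claw": 1}, {"slide": [19.9, 24.0, 19.7], "angular": [2.18, 2.72, -4.49], "claw": 1}]
```

Emit:
{"op": "play_rows", "data": {"increments": [{"slide":[31,-20,-1],"angular":[2.2,2.7,-4.5],"claw":1},{"slide":[33,-17,1],"angular":[2.2,2.7,-4.5],"claw":1},{"slide":[34,-14,3],"angular":[2.2,2.7,-4.5],"claw":1},{"slide":[35,-12,5],"angular":[2.2,2.7,-4.5],"claw":1},{"slide":[35,-9,7],"angular":[2.2,2.7,-4.5],"claw":1},{"slide":[35,-5,9],"angular":[2.2,2.7,-4.5],"claw":1},{"slide":[35,-2,11],"angular":[2.2,2.7,-4.5],"claw":1},{"slide":[35,1,13],"angular":[2.2,2.7,-4.5],"claw":1}]}}

```text
time: 0.9
ee_pos: [0.3735, -0.2787, 0.2605]
tcp_rot: [-169.5, -25.6, 55.1]
wrist_force: [0.1, -0.5, -0.4]
opening: 0.0854
grasp_force: 0.0
```

Emit:
{"op": "play_rows", "data": {"increments": [{"slide":[34,4,14],"angular":[2.2,2.7,-4.5],"claw":1},{"slide":[33,7,16],"angular":[2.2,2.7,-4.5],"claw":1},{"slide":[31,10,17],"angular":[2.2,2.7,-4.5],"claw":1},{"slide":[30,13,18],"angular":[2.2,2.7,-4.5],"claw":1},{"slide":[27,16,19],"angular":[2.2,2.7,-4.5],"claw":1},{"slide":[25,19,19],"angular":[2.2,2.7,-4.5],"claw":1},{"slide":[23,22,20],"angular":[2.2,2.7,-4.5],"claw":1},{"slide":[20,24,20],"angular":[2.2,2.7,-4.5],"claw":1}]}}

```text
time: 1.7
ee_pos: [0.5509, -0.0413, 0.2692]
tcp_rot: [-179.7, -51.9, 98.4]
wrist_force: [-0.2, -0.5, -0.3]
opening: 0.0857
grasp_force: 0.0
```

```bash
python3 - <<'E'
from h import *
from workcell import bot
o,p,R=now(bot); print(o["time"],o["q"].round(1))
g=grip_from_hook([.5537,-.0647,.09],-81.9,72); print(p-g, np.degrees((R.inv()*tool_R(-81.9,72)).as_rotvec()))
g2=[.5465,.294,.20]; print(np.linalg.norm(g-g2)); rows(p,R,np.array([.5465,.294,.2]),tool_R(-95.9),12,1)
E
```

```text
1.7 [-23.1  27.5  25.8 122.2  42.   45.1]
[ 1.64361847e-07  3.68087383e-03 -2.56155418e-03] [-0.50324147  0.09331951  0.159073  ]
0.34649937008928905
[{"slide": [12.6, 3.8, 25.3], "angular": [-0.37, -5.96, 1.24], "claw": 1}, {"slide": [15.2, 3.4, 23.9], "angular": [-0.37, -5.96, 1.24], "claw": 1}, {"slide": [17.7, 2.9, 22.2], "angular": [-0.37, -5.96, 1.24], "claw": 1}, {"slide": [19.9, 2.3, 20.3], "angular": [-0.37, -5.96, 1.24], "claw": 1}, {"slide": [22.0, 1.7, 18.1], "angular": [-0.37, -5.96, 1.24], "claw": 1}, {"slide": [23.8, 1.1, 15.7], "angular": [-0.37, -5.96, 1.24], "claw": 1}, {"slide": [25.3, 0.5, 13.2], "angular": [-0.37, -5.96, 1.24], "claw": 1}, {"slide": [26.5, -0.1, 10.5], "angular": [-0.37, -5.96, 1.24], "claw": 1}]
[{"slide": [27.5, -0.8, 7.7], "angular": [-0.37, -5.96, 1.24], "claw": 1}, {"slide": [28.1, -1.4, 4.8], "angular": [-0.37, -5.96, 1.24], "claw": 1}, {"slide": [28.4, -2.0, 1.8], "angular": [-0.37, -5.96, 1.24], "claw": 1}, {"slide": [28.4, -2.6, -1.1], "angular": [-0.37, -5.96, 1.24], "claw": 1}]
```

Emit:
{"op": "play_rows", "data": {"increments": [{"slide":[13,4,25],"angular":[-0.4,-6,1.2],"claw":1},{"slide":[15,3,24],"angular":[-0.4,-6,1.2],"claw":1},{"slide":[18,3,22],"angular":[-0.4,-6,1.2],"claw":1},{"slide":[20,2,20],"angular":[-0.4,-6,1.2],"claw":1},{"slide":[22,2,18],"angular":[-0.4,-6,1.2],"claw":1},{"slide":[24,1,16],"angular":[-0.4,-6,1.2],"claw":1},{"slide":[25,0,13],"angular":[-0.4,-6,1.2],"claw":1},{"slide":[26,0,10],"angular":[-0.4,-6,1.2],"claw":1}]}}

```text
time: 2.5
ee_pos: [0.5469, 0.1811, 0.2243]
tcp_rot: [-178.3, -3.3, 88.6]
wrist_force: [1.2, -1.2, 0.2]
opening: 0.0856
grasp_force: 0.0
```

Emit:
{"op": "play_rows", "data": {"increments": [{"slide":[27,-1,8],"angular":[-0.4,-6,1.2],"claw":1},{"slide":[28,-1,5],"angular":[-0.4,-6,1.2],"claw":1},{"slide":[28,-2,2],"angular":[-0.4,-6,1.2],"claw":1},{"slide":[28,-3,-1],"angular":[-0.4,-6,1.2],"claw":1},{"slide":[0,0,0],"angular":[0,0,0],"claw":1}]}}

```text
time: 3.0
ee_pos: [0.5441, 0.2948, 0.1924]
tcp_rot: [180.0, 21.1, 84.5]
wrist_force: [1.4, 1.0, -0.7]
opening: 0.0858
grasp_force: 0.0
```

```bash
python3 - <<'E'
from h import *
from workcell import bot
import cv2
o,p,R=now(bot); print(o["time"],o["q"].round(1),p,o["tcp_rot"])
i=bot.camera_info("wrist");im=bot.camera("wrist")[:,:,::-1]
np.savez("w.npz",**i)
cv2.imwrite("pics/w1.png",cv2.resize(im,(800,500)))
T=[.5332,.16536,-1.6737]
print((proj(i,place(T,[[-.08,.06,.048],[-.08,-.06,.048],[-.177,0,.06],[-.092,0,.06],[.08,.058,.0255],[.08,-.058,.0255]]))*1.25).round())
E
```

```text
3.0 [ 35.2  27.5  28.8 105.4 -15.9 132.6] [0.54406074 0.29483362 0.19235888] [179.95098696  21.07747243  84.52273539]
[[493. 221.]
 [319. 220.]
 [409.  82.]
 [407. 216.]
 [463. 344.]
 [344. 344.]]
```

View pics/w1.png

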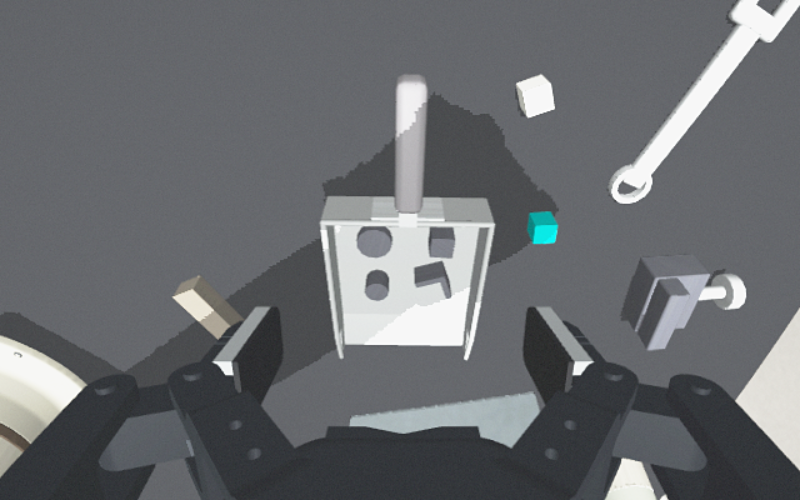

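```bash
python3 - <<'E'
from h import *
from workcell import bot
o,p,R=now(bot)
rows(p,R,np.array([.546,.294,.049]),tool_R(-95.5),6,1)
E
```

```text
[{"slide": [8.8, 0.2, 22.6], "angular": [0.02, 0.14, -0.01], "claw": 1}, {"slide": [8.8, 0.2, 22.6], "angular": [0.02, 0.14, -0.01], "claw": 1}, {"slide": [8.7, 0.2, 22.7], "angular": [0.02, 0.14, -0.01], "claw": 1}, {"slide": [8.7, 0.2, 22.7], "angular": [0.02, 0.14, -0.01], "claw": 1}, {"slide": [8.6, 0.2, 22.7], "angular": [0.02, 0.14, -0.01], "claw": 1}, {"slide": [8.5, 0.2, 22.7], "angular": [0.02, 0.14, -0.01], "claw": 1}]
```

Emit:
{"op": "play_rows", "data": {"increments": [{"slide":[9,0.2,22.6],"angular":[0,0.1,0],"claw":1},{"slide":[9,0.2,22.6],"angular":[0,0.1,0],"claw":1},{"slide":[9,0.2,22.6],"angular":[0,0.1,0],"claw":1},{"slide":[8.5,0.2,22.6],"angular":[0,0.1,0],"claw":1},{"slide":[8.5,0.2,22.6],"angular":[0,0.1,0],"claw":1},{"slide":[8.5,0.2,22.6],"angular":[0,0.1,0],"claw":1},{"slide":[0,0,0],"angular":[0,0,0],"claw":1}]}}

```text
time: 3.75
ee_pos: [0.5471, 0.2902, 0.0517]
tcp_rot: [179.7, 20.1, 84.1]
wrist_force: [0.3, -0.4, -0.2]
opening: 0.0854
grasp_force: 0.0
```

Emit:
{"op": "play_rows", "data": {"increments": [{"slide":[0,0,0],"angular":[0,0,0],"claw":0.2},{"slide":[0,0,0],"angular":[0,0,0],"claw":-0.2},{"slide":[0,0,0],"angular":[0,0,0],"claw":-0.5},{"slide":[0,0,0],"angular":[0,0,0],"claw":-1},{"slide":[0,0,0],"angular":[0,0,0],"claw":-1},{"slide":[0,0,0],"angular":[0,0,0],"claw":-1},{"slide":[0,0,0],"angular":[0,0,0],"claw":-1},{"slide":[0,0,0],"angular":[0,0,0],"claw":-1}], "squeeze": 110}}

```text
time: 4.55
ee_pos: [0.5481, 0.2924, 0.0547]
tcp_rot: [179.5, 19.9, 84.1]
wrist_force: [-1.0, 0.6, 4.6]
opening: 0.016
grasp_force: 107.3
```

```bash
python3 - <<'E'
from h import *
from workcell import bot
import cv2
o,p,R=now(bot); print(o["time"],o["opening"],o["grasp_force"],p,R.as_euler('xyz',degrees=True))
cv2.imwrite("pics/w2.png",bot.camera("wrist")[:,:,::-1])
E
```

```text
4.55 0.01604199598391346 107.32062578201294 [0.5480785  0.29243618 0.0547136 ] [179.48597027  19.94885012  84.09668431]
```

View pics/w2.png

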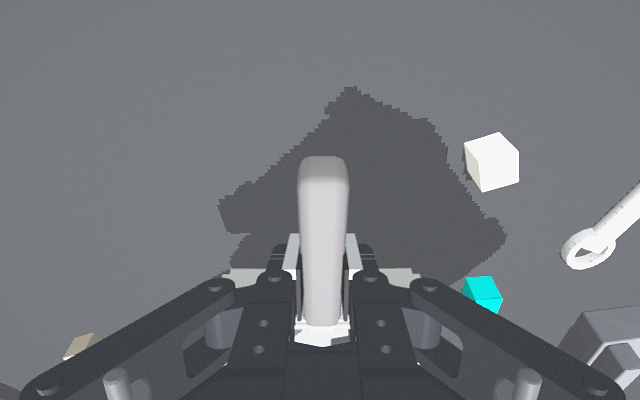

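```bash
cat >> h.py <<'E'
def save_T(p,R,grip,yaw,pitch=0):
    Rt=tray_R(yaw,pitch); np.savez("T.npz",q=(Rt.inv()*R).as_quat(),d=Rt.inv().apply(p-np.array(grip)))
def tool_for_hook(hook,yaw,tip=0):
    T=np.load("T.npz"); Rt=tray_R(yaw,tip)
    return np.array(hook)+Rt.apply(GRIP-HOOK+T["d"]), Rt*Ro.from_quat(T["q"])
def tray_now(p,R):
    T=np.load("T.npz"); Rt=R*Ro.from_quat(T["q"]).inv(); return p-Rt.apply(GRIP-HOOK+T["d"]),Rt
E
python3 - <<'E'
from h import *
from workcell import bot
o,p,R=now(bot); save_T(p,R,[.548,.2949,.049],-95.5)
h,Rt=tray_now(p,R);print(h)
a=tool_for_hook(h+[0,0,.125],-95.5); rows(p,R,*a,8,-1)
n=np.array([np.cos(np.radians(98.1)),np.sin(np.radians(98.1)),0])
rim=np.array([.5537,-.0647,.09])
b=tool_for_hook(rim+.02*n+[0,0,.040],-81.9); rows(*a,*b,16,-1)
E
```

```text
[0.53084361 0.11672408 0.0118    ]
[{"slide": [-5.3, 0.1, -14.7], "angular": [-0.0, 0.0, 0.0], "claw": -1}, {"slide": [-5.3, 0.1, -14.7], "angular": [-0.0, 0.0, 0.0], "claw": -1}, {"slide": [-5.3, 0.1, -14.7], "angular": [-0.0, 0.0, 0.0], "claw": -1}, {"slide": [-5.3, 0.1, -14.7], "angular": [-0.0, 0.0, 0.0], "claw": -1}, {"slide": [-5.3, 0.1, -14.7], "angular": [-0.0, 0.0, 0.0], "claw": -1}, {"slide": [-5.3, 0.1, -14.7], "angular": [-0.0, 0.0, 0.0], "claw": -1}, {"slide": [-5.3, 0.1, -14.7], "angular": [-0.0, 0.0, 0.0], "claw": -1}, {"slide": [-5.3, 0.1, -14.7], "angular": [-0.0, 0.0, 0.0], "claw": -1}]
[{"slide": [-9.5, -0.3, 3.9], "angular": [-0.29, 0.01, -0.8], "claw": -1}, {"slide": [-9.5, -0.5, 3.9], "angular": [-0.29, 0.01, -0.8], "claw": -1}, {"slide": [-9.5, -0.6, 3.9], "angular": [-0.29, 0.01, -0.8], "claw": -1}, {"slide": [-9.5, -0.8, 3.9], "angular": [-0.29, 0.01, -0.8], "claw": -1}, {"slide": [-9.4, -1.0, 3.9], "angular": [-0.29, 0.01, -0.8], "claw": -1}, {"slide": [-9.4, -1.1, 3.9], "angular": [-0.29, 0.01, -0.8], "claw": -1}, {"slide": [-9.4, -1.3, 3.9], "angular": [-0.29, 0.01, -0.8], "claw": -1}, {"slide": [-9.4, -1.4, 3.9], "angular": [-0.29, 0.01, -0.8], "claw": -1}]
[{"slide": [-9.4, -1.6, 3.8], "angular": [-0.29, 0.01, -0.8], "claw": -1}, {"slide": [-9.4, -1.7, 3.8], "angular": [-0.29, 0.01, -0.8], "claw": -1}, {"slide": [-9.3, -1.9, 3.8], "angular": [-0.29, 0.01, -0.8], "claw": -1}, {"slide": [-9.3, -2.0, 3.8], "angular": [-0.29, 0.01, -0.8], "claw": -1}, {"slide": [-9.3, -2.2, 3.8], "angular": [-0.29, 0.01, -0.8], "claw": -1}, {"slide": [-9.2, -2.3, 3.8], "angular": [-0.29, 0.01, -0.8], "claw": -1}, {"slide": [-9.2, -2.4, 3.8], "angular": [-0.29, 0.01, -0.8], "claw": -1}, {"slide": [-9.2, -2.6, 3.8], "angular": [-0.29, 0.01, -0.8], "claw": -1}]
```

Emit:
{"op": "play_rows", "data": {"increments": [{"slide":[-2,0,-6],"angular":[0,0,0],"claw":-1},{"slide":[-5,0,-14],"angular":[0,0,0],"claw":-1},{"slide":[-6,0,-17],"angular":[0,0,0],"claw":-1},{"slide":[-6,0,-17],"angular":[0,0,0],"claw":-1},{"slide":[-6,0,-17],"angular":[0,0,0],"claw":-1},{"slide":[-6,0,-17],"angular":[0,0,0],"claw":-1},{"slide":[-6,0,-17],"angular":[0,0,0],"claw":-1},{"slide":[-5,0,-13],"angular":[0,0,0],"claw":-1}], "squeeze": 120}}

```text
time: 5.4
ee_pos: [0.5471, 0.2933, 0.181]
tcp_rot: [179.5, 19.9, 84.1]
wrist_force: [1.3, -0.8, -4.7]
opening: 0.0158
grasp_force: 117.7
```

Emit:
{"op": "play_rows", "data": {"increments": [{"slide":[-5,0,2],"angular":[-0.3,0,-0.8],"claw":-1},{"slide":[-9.5,-0.5,4],"angular":[-0.3,0,-0.8],"claw":-1},{"slide":[-9.5,-0.6,4],"angular":[-0.3,0,-0.8],"claw":-1},{"slide":[-9.5,-0.8,4],"angular":[-0.3,0,-0.8],"claw":-1},{"slide":[-9.5,-1,4],"angular":[-0.3,0,-0.8],"claw":-1},{"slide":[-9.5,-1.1,4],"angular":[-0.3,0,-0.8],"claw":-1},{"slide":[-9.5,-1.3,4],"angular":[-0.3,0,-0.8],"claw":-1},{"slide":[-9.5,-1.4,4],"angular":[-0.3,0,-0.8],"claw":-1}]}}

```text
time: 6.2
ee_pos: [0.5367, 0.2151, 0.1749]
tcp_rot: [179.5, 20.0, 91.0]
wrist_force: [0.7, -0.3, -3.7]
opening: 0.016
grasp_force: 117.6
```

```bash
python3 - <<'E'
from h import *
from workcell import bot
import cv2
o,p,R=now(bot); print(o["time"],o["opening"],o["grasp_force"],o["wrist_force"])
h,Rt=tray_now(p,R);print(h,Rt.as_euler('xyz',degrees=True))
n=np.array([np.cos(np.radians(98.1)),np.sin(np.radians(98.1)),0])
rim=np.array([.5537,-.0647,.09])
b=tool_for_hook(rim+.02*n+[0,0,.040],-81.9); rows(p,R,*b,8,-1)
im=bot.camera("side")[:,:,::-1][100:340,240:440]
cv2.imwrite("pics/s3.png",cv2.resize(im,None,fx=2.5,fy=2.5,interpolation=cv2.INTER_CUBIC))
# predicted pixels of tray keypoints
L=np.array([[-.08,.06,.048],[-.08,-.06,.048],[.08,.058,.0255],[.08,-.058,.0255],[-.177,0,.06]])-HOOK
print(((proj(bot.camera_info("side"),h+Rt.apply(L))-[240,100])*2.5).round().tolist())
E
```

```text
6.2 0.01604132965936681 117.63685584068298 [ 0.74269709 -0.31172017 -3.67211454]
[0.54066748 0.03854559 0.13230584] [ 1.91773466e-03 -9.45708471e-02 -8.86134544e+01]
[{"slide": [-9.9, -1.5, 3.9], "angular": [-0.29, 0.02, -0.79], "claw": -1}, {"slide": [-9.9, -1.7, 3.9], "angular": [-0.29, 0.02, -0.79], "claw": -1}, {"slide": [-9.9, -1.8, 3.8], "angular": [-0.29, 0.02, -0.79], "claw": -1}, {"slide": [-9.8, -2.0, 3.8], "angular": [-0.29, 0.02, -0.79], "claw": -1}, {"slide": [-9.8, -2.1, 3.8], "angular": [-0.29, 0.02, -0.79], "claw": -1}, {"slide": [-9.8, -2.3, 3.8], "angular": [-0.29, 0.02, -0.79], "claw": -1}, {"slide": [-9.7, -2.4, 3.8], "angular": [-0.29, 0.02, -0.79], "claw": -1}, {"slide": [-9.7, -2.6, 3.8], "angular": [-0.29, 0.02, -0.79], "claw": -1}]
[[128.0, 243.0], [301.0, 262.0], [193.0, 169.0], [335.0, 182.0], [172.0, 317.0]]
```

View pics/s3.png

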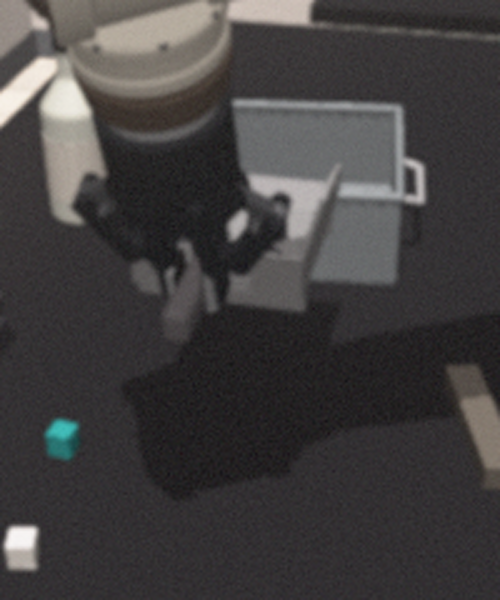

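Emit:
{"op": "play_rows", "data": {"increments": [{"slide":[-10,-1.5,4],"angular":[-0.3,0,-0.8],"claw":-1},{"slide":[-10,-1.7,4],"angular":[-0.3,0,-0.8],"claw":-1},{"slide":[-10,-1.8,4],"angular":[-0.3,0,-0.8],"claw":-1},{"slide":[-10,-2,4],"angular":[-0.3,0,-0.8],"claw":-1},{"slide":[-10,-2.1,4],"angular":[-0.3,0,-0.8],"claw":-1},{"slide":[-10,-2.3,4],"angular":[-0.3,0,-0.8],"claw":-1},{"slide":[-10,-2.4,4],"angular":[-0.3,0,-0.8],"claw":-1},{"slide":[-9,-2.6,3.5],"angular":[-0.3,0,-0.8],"claw":-1}]}}

```text
time: 7.05
ee_pos: [0.5264, 0.129, 0.1726]
tcp_rot: [179.4, 20.1, 97.8]
wrist_force: [-0.2, 0.3, -3.3]
opening: 0.0159
grasp_force: 117.8
```

```bash
python3 - <<'E'
from h import *
from workcell import bot
import cv2
o,p,R=now(bot); print(o["time"],o["wrist_force"])
h,Rt=tray_now(p,R);print(h,Rt.as_euler('xyz',degrees=True))
n=np.array([np.cos(np.radians(98.1)),np.sin(np.radians(98.1)),0])
rim=np.array([.5537,-.0647,.09]); print("rel",(h-rim)@n)
b=tool_for_hook(rim+.006*n+[0,0,.014],-81.9); rows(p,R,*b,6,-1)
im=bot.camera("scene")[:,:,::-1][80:280,180:430]
cv2.imwrite("pics/s4.png",cv2.resize(im,None,fx=3,fy=3,interpolation=cv2.INTER_CUBIC))
L=np.array([[-.08,.06,.048],[-.08,-.06,.048],[.08,.058,.0255],[.08,-.058,.0255],[-.177,0,.06]])-HOOK
f=lambda X:((proj(bot.camera_info("scene"),X)-[180,80])*3).round().tolist()
print(f(h+Rt.apply(L)),f(place([.56705,-.1587,.14167],[[.115,.095,.09],[-.115,.095,.09]])))
E
```

```text
7.05 [-0.22922088  0.25119324 -3.30575453]
[ 0.55136763 -0.04589526  0.13017088] [ 8.02755502e-02 -1.55914551e-01 -8.17855208e+01]
rel 0.0189457716657379
[{"slide": [-0.6, -0.0, 4.8], "angular": [0.02, 0.03, 0.01], "claw": -1}, {"slide": [-0.6, -0.0, 4.8], "angular": [0.02, 0.03, 0.01], "claw": -1}, {"slide": [-0.6, -0.0, 4.8], "angular": [0.02, 0.03, 0.01], "claw": -1}, {"slide": [-0.6, -0.0, 4.8], "angular": [0.02, 0.03, 0.01], "claw": -1}, {"slide": [-0.6, -0.0, 4.8], "angular": [0.02, 0.03, 0.01], "claw": -1}, {"slide": [-0.6, -0.0, 4.8], "angular": [0.02, 0.03, 0.01], "claw": -1}]
[[445.0, 291.0], [548.0, 180.0], [245.0, 214.0], [350.0, 119.0], [637.0, 283.0]] [[213.0, 329.0], [413.0, 140.0]]
```

View pics/s4.png

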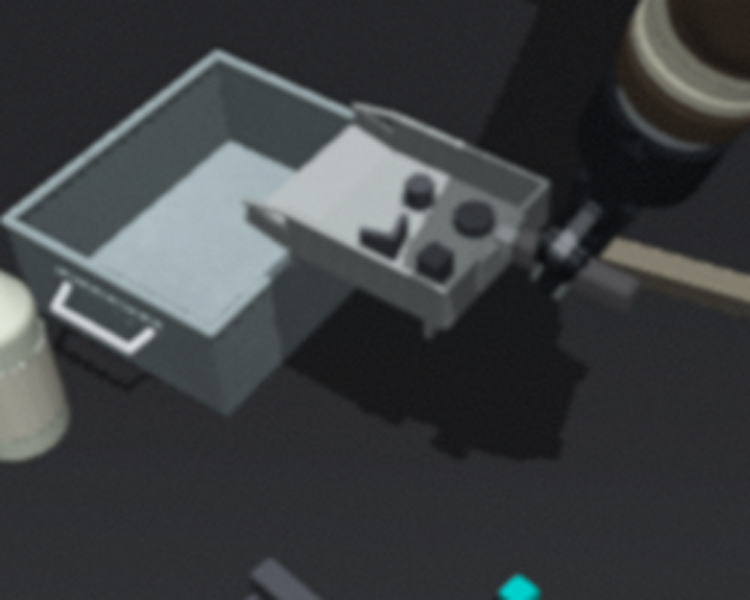

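Emit:
{"op": "play_rows", "data": {"increments": [{"slide":[-0.6,0,4.8],"angular":[0,0,0],"claw":-1},{"slide":[-0.6,0,4.8],"angular":[0,0,0],"claw":-1},{"slide":[-0.6,0,4.8],"angular":[0,0,0],"claw":-1},{"slide":[-0.6,0,4.8],"angular":[0,0,0],"claw":-1},{"slide":[-0.6,0,4.8],"angular":[0,0,0],"claw":-1},{"slide":[-0.6,0,4.8],"angular":[0,0,0],"claw":-1},{"slide":[0,0,0],"angular":[0,0,0],"claw":-1}]}}

```text
time: 7.8
ee_pos: [0.5285, 0.1166, 0.146]
tcp_rot: [179.5, 20.1, 97.7]
wrist_force: [-0.0, -1.3, -3.7]
opening: 0.0157
grasp_force: 117.9
```

```bash
cat > st.py <<'E'
from h import *
from workcell import bot
o,p,R=now(bot); print(o["time"],o["wrist_force"].round(2),o["torque"].round(2),o["grasp_force"])
h,Rt=tray_now(p,R)
n=np.array([np.cos(np.radians(98.1)),np.sin(np.radians(98.1)),0])
rim=np.array([.5537,-.0647,.09]); print("along",(h-rim)@np.array([n[1],-n[0],0]),"out",(h-rim)@n,"z",h[2]-.09,Rt.as_euler('zyx',degrees=True).round(2))
E
python3 - <<'E'
from st import *
b=tool_for_hook(rim+.003*n+[0,0,.002],-81.9); rows(p,R,*b,6,-1)
E
```

```text
7.8 [-0.02 -1.29 -3.66] [0.99 0.17 0.01] 117.87027955055237
along 0.0004330417583452544 out 0.006365855200099861 z 0.01362527083527916 [-8.186e+01 -5.000e-02 -1.600e-01]
[{"slide": [0.1, -0.1, 1.9], "angular": [0.01, 0.03, 0.01], "claw": -1}, {"slide": [0.1, -0.1, 1.9], "angular": [0.01, 0.03, 0.01], "claw": -1}, {"slide": [0.1, -0.1, 1.9], "angular": [0.01, 0.03, 0.01], "claw": -1}, {"slide": [0.1, -0.1, 1.9], "angular": [0.01, 0.03, 0.01], "claw": -1}, {"slide": [0.1, -0.1, 1.9], "angular": [0.01, 0.03, 0.01], "claw": -1}, {"slide": [0.1, -0.1, 1.9], "angular": [0.01, 0.03, 0.01], "claw": -1}]
```

Emit:
{"op": "play_rows", "data": {"increments": [{"slide":[0.1,0,2],"angular":[0,0,0],"claw":-1},{"slide":[0.1,0,2],"angular":[0,0,0],"claw":-1},{"slide":[0.1,0,2],"angular":[0,0,0],"claw":-1},{"slide":[0.1,0,2],"angular":[0,0,0],"claw":-1},{"slide":[0.1,0,2],"angular":[0,0,0],"claw":-1},{"slide":[0.1,0,2],"angular":[0,0,0],"claw":-1},{"slide":[0,0,0],"angular":[0,0,0],"claw":-1}]}}

```text
time: 8.5
ee_pos: [0.5292, 0.1133, 0.135]
tcp_rot: [179.4, 20.1, 97.7]
wrist_force: [0.1, 0.4, -4.1]
opening: 0.0158
grasp_force: 117.9
```

```bash
python3 st.py
```

```text
8.5 [ 0.09  0.4  -4.08] [0.97 0.13 0.05] 117.87147402763367
along 0.0007144090717453727 out 0.0029662933395408595 z 0.00258488892584699 [-8.185e+01 -8.000e-02 -1.400e-01]
```

Emit:
{"op": "play_rows", "data": {"increments": [{"slide":[0.5,0,1.3],"angular":[0,0,0],"claw":-1},{"slide":[0.5,0,1.3],"angular":[0,0,0],"claw":-1},{"slide":[0.5,0,1.3],"angular":[0,0,0],"claw":-1},{"slide":[0,0,0],"angular":[0,0,0],"claw":-1}]}}

```text
time: 8.9
ee_pos: [0.5295, 0.1135, 0.1314]
tcp_rot: [179.4, 20.1, 97.7]
wrist_force: [-0.3, 0.5, -1.0]
opening: 0.0157
grasp_force: 118.3
```

```bash
python3 st.py
```

```text
8.9 [-0.29  0.46 -1.04] [ 0.51  0.19 -0.04] 118.31741452217102
along 0.0011467093174970593 out 0.0031550808402499037 z -0.0009984395249830885 [-81.83  -0.14  -0.15]
```

Emit:
{"op": "play_rows", "data": {"increments": [{"slide":[-0.9,0,0.4],"angular":[0,0,0],"claw":-1},{"slide":[-0.9,0,0.4],"angular":[0,0,0],"claw":-1},{"slide":[-0.9,0,0.4],"angular":[0,0,0],"claw":-1},{"slide":[0,0,0],"angular":[0,0,0],"claw":-1},{"slide":[0,0,0],"angular":[0,0,0],"claw":-1}]}}

```text
time: 9.4
ee_pos: [0.5299, 0.1105, 0.1311]
tcp_rot: [179.4, 20.1, 97.7]
wrist_force: [-0.0, 2.5, 1.1]
opening: 0.0156
grasp_force: 118.4
```

```bash
python3 - <<'E'
from st import *
for t in (0,):
    for n_ in (1,):
        pass
# constant per-row increment rotating about hook
hl=R.inv().apply(h-p)
for d in (3,4):
    dR=Ro.from_rotvec([0,np.radians(d),0]); print(d,((hl-dR.apply(hl))*1000).round(2))
E
```

```text
9.4 [-0.02  2.5   1.07] [0.35 0.15 0.04] 118.44285607337952
along 0.00104284875558474 out 0.00011443356612552146 z -0.0012716378394364292 [-81.85  -0.13  -0.14]
3 [-5.47  0.   -7.78]
4 [ -7.38   0.   -10.31]
```

Emit:
{"op": "play_rows", "data": {"increments": [{"slide":[-5.5,0,-7.8],"angular":[0,3,0],"claw":-1},{"slide":[-5.5,0,-7.8],"angular":[0,3,0],"claw":-1},{"slide":[-5.5,0,-7.8],"angular":[0,3,0],"claw":-1},{"slide":[-5.5,0,-7.8],"angular":[0,3,0],"claw":-1},{"slide":[-5.5,0,-7.8],"angular":[0,3,0],"claw":-1},{"slide":[-5.5,0,-7.8],"angular":[0,3,0],"claw":-1}]}}

```text
time: 10.0
ee_pos: [0.5323, 0.0885, 0.1845]
tcp_rot: [179.4, 2.0, 97.9]
wrist_force: [-0.2, 2.6, 2.9]
opening: 0.0158
grasp_force: 118.5
```

```bash
python3 st.py
```

```text
10.0 [-0.15  2.58  2.89] [-0.14  0.25 -0.07] 118.52384448051453
along 0.001060688940121741 out -2.3776434747021864e-05 z -0.0007534666992300848 [-82.03   2.33  17.8 ]
```

Emit:
{"op": "play_rows", "data": {"increments": [{"slide":[-7.4,0,-10.4],"angular":[0,4,0],"claw":-1},{"slide":[-7.4,0,-10.4],"angular":[0,4,0],"claw":-1},{"slide":[-7.4,0,-10.4],"angular":[0,4,0],"claw":-1},{"slide":[-7.4,0,-10.4],"angular":[0,4,0],"claw":-1},{"slide":[-7.4,0,-10.3],"angular":[0,4,0],"claw":-1},{"slide":[-7.4,0,-10.3],"angular":[0,4,0],"claw":-1},{"slide":[-7.4,0,-10.3],"angular":[0,4,0],"claw":-1},{"slide":[0,0,0],"angular":[0,0,0],"claw":-1}]}}

```text
time: 10.8
ee_pos: [0.5407, 0.0254, 0.2473]
tcp_rot: [179.3, -26.1, 98.1]
wrist_force: [-1.3, 5.5, 10.9]
opening: 0.016
grasp_force: 119.4
```

```bash
python3 - <<'E'
from st import *
print(np.degrees(np.arccos(Rt.as_matrix()[2,2])))
b=tool_for_hook(h,-81.9,73); hl=R.inv().apply(h-p); print(o["q"].round(1))
E
```

```text
10.8 [-1.27  5.49 10.86] [1.08 0.67 0.29] 119.38965439796448
along 0.0011484508536066525 out -0.0005102063977578783 z 0.0003784372163334049 [-83.89   5.61  45.83]
46.10061980929214
[-9.3  8.6 10.6 99.6 25.1 71. ]
```

```bash
python3 - <<'E'
from st import *
b=tool_for_hook(rim+.001*np.array([n[1],-n[0],0])+.0005*n+[0,0,.002],-81.9,47); rows(p,R,*b,1,-1)
hl=R.inv().apply(h-p); dR=Ro.from_rotvec([0,np.radians(4),0]); print(((hl-dR.apply(hl))*1000).round(2))
E
```

```text
10.8 [-1.27  5.49 10.86] [1.08 0.67 0.29] 119.38965439796448
along 0.0011484508536066525 out -0.0005102063977578783 z 0.0003784372163334049 [-83.89   5.61  45.83]
[{"slide": [0.0, 1.5, -3.4], "angular": [0.37, 0.9, 0.38], "claw": -1}]
[ -7.38   0.   -10.31]
```

Emit:
{"op": "play_rows", "data": {"increments": [{"slide":[-7.4,0,-11.8],"angular":[0,4,0],"claw":-1},{"slide":[-7.4,0,-10.3],"angular":[0,4,0],"claw":-1},{"slide":[-7.4,0,-10.3],"angular":[0,4,0],"claw":-1},{"slide":[-7.4,0,-10.3],"angular":[0,4,0],"claw":-1},{"slide":[-7.4,0,-10.3],"angular":[0,4,0],"claw":-1},{"slide":[-7.4,0,-10.3],"angular":[0,4,0],"claw":-1},{"slide":[0,0,0],"angular":[0,0,0],"claw":-1}]}}

```text
time: 11.5
ee_pos: [0.5505, -0.0466, 0.2717]
tcp_rot: [179.1, -50.2, 98.3]
wrist_force: [0.4, -0.3, 13.2]
opening: 0.0154
grasp_force: 119.4
```

```bash
python3 - <<'E'
from st import *
print(np.degrees(np.arccos(Rt.as_matrix()[2,2])),o["q"].round(1))
import cv2
im=bot.camera("side")[:,:,::-1][80:300,230:450]
a=bot.camera("scene")[:,:,::-1][80:300,170:390]
cv2.imwrite("pics/s5.png",cv2.resize(np.hstack([im,a]),None,fx=1.8,fy=1.8,interpolation=cv2.INTER_CUBIC))
E
```

```text
11.5 [ 0.45 -0.3  13.15] [1.1  0.32 0.07] 119.39824104309082
along 0.0010087968254873106 out -0.0011255064995298288 z 0.0010663847998851617 [-86.65   7.5   70.01]
70.19217632805362 [-23.4  26.   25.  120.5  41.4  46.5]
```

View pics/s5.png

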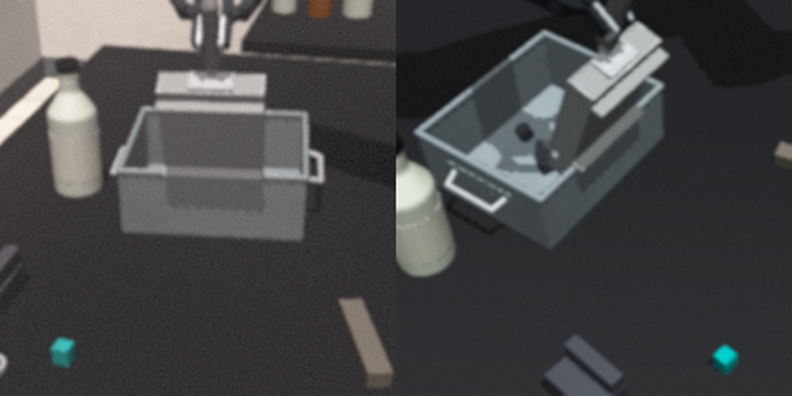

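Emit:
{"op": "play_rows", "data": {"increments": [{"slide":[-5.5,0,-8.5],"angular":[0,3,0],"claw":-1},{"slide":[-4,0,-5.5],"angular":[0,2,0],"claw":-1},{"slide":[0,0,0],"angular":[0,0,0],"claw":-1},{"slide":[0,0,0],"angular":[0,0,0],"claw":-1},{"slide":[0,0,0],"angular":[0,0,0],"claw":-1},{"slide":[0,0,0],"angular":[0,0,0],"claw":-1},{"slide":[0,0,0],"angular":[0,0,0],"claw":-1},{"slide":[0,0,0],"angular":[0,0,0],"claw":-1}]}}

```text
time: 12.4
ee_pos: [0.5525, -0.0619, 0.2729]
tcp_rot: [178.9, -54.9, 98.8]
wrist_force: [1.0, 0.5, 5.5]
opening: 0.0163
grasp_force: 118.8
```

```bash
python3 - <<'E'
from st import *
print(np.degrees(np.arccos(Rt.as_matrix()[2,2])),o["q"].round(1))
import cv2
a=bot.camera("scene")[:,:,::-1][80:240,170:390]
cv2.imwrite("pics/s6.png",cv2.convertScaleAbs(cv2.resize(a,None,fx=3.4,fy=3.4,interpolation=cv2.INTER_CUBIC),alpha=1.5,beta=15))
E
```

```text
12.4 [1.02 0.53 5.54] [ 0.3  -0.09 -0.27] 118.81717443466187
along 0.0011302738324182016 out -0.0017681932709198188 z 0.0013090243057252982 [-87.11   7.92  74.71]
74.85760667059377 [-25.6  30.4  28.3 125.7  43.3  40.8]
```

View pics/s6.png

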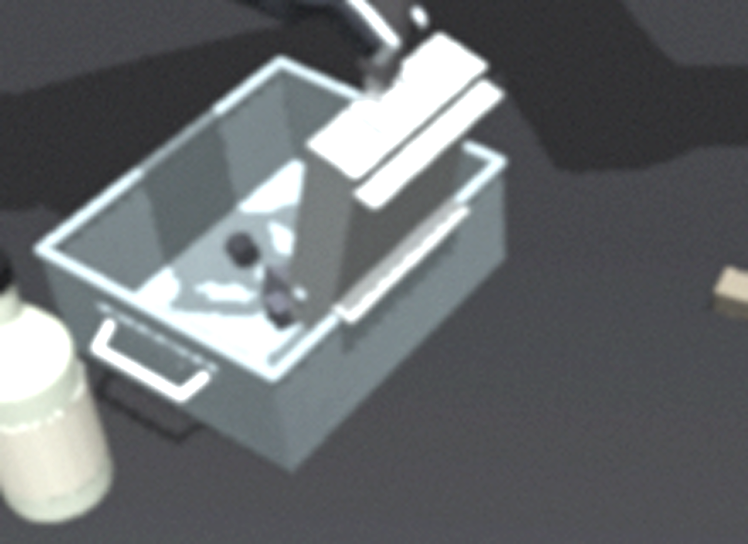

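```bash
python3 - <<'E'
from st import *
hl=R.inv().apply(h-p)
for d in (-5,): 
    dR=Ro.from_rotvec([0,np.radians(d),0]); print(d,((hl-dR.apply(hl))*1000).round(2))
E
```

```text
12.45 [1.97 0.42 6.25] [ 0.3  -0.07 -0.3 ] 118.81818294525146
along 0.0011319265981791537 out -0.0018023564945269382 z 0.0012925097076161851 [-87.1    7.92  74.71]
-5 [ 8.19 -0.   13.57]
```

Emit:
{"op": "play_rows", "data": {"increments": [{"slide":[0,0,0],"angular":[0,0,0],"claw":-1},{"slide":[0,0,0],"angular":[0,0,0],"claw":-1},{"slide":[0,0,0],"angular":[0,0,0],"claw":-1},{"slide":[0,0,0],"angular":[0,0,0],"claw":-1}]}}

```text
time: 12.85
ee_pos: [0.5525, -0.0619, 0.2729]
tcp_rot: [178.9, -54.9, 98.8]
wrist_force: [1.7, 0.7, 5.6]
opening: 0.0163
grasp_force: 118.8
```

Emit:
{"op": "play_rows", "data": {"increments": [{"slide":[7,0,12.5],"angular":[0,-5,0],"claw":-1},{"slide":[8.2,0,13.5],"angular":[0,-5,0],"claw":-1},{"slide":[8.2,0,13.5],"angular":[0,-5,0],"claw":-1},{"slide":[8.2,0,13.5],"angular":[0,-5,0],"claw":-1},{"slide":[8.2,0,13.5],"angular":[0,-5,0],"claw":-1},{"slide":[8.2,0,13.5],"angular":[0,-5,0],"claw":-1},{"slide":[8.2,0,13.5],"angular":[0,-5,0],"claw":-1}]}}

```text
time: 13.55
ee_pos: [0.5386, 0.04, 0.2383]
tcp_rot: [179.2, -19.8, 98.2]
wrist_force: [-2.2, 4.2, 5.6]
opening: 0.0157
grasp_force: 118.9
```

```bash
python3 - <<'E'
from st import *
b=tool_for_hook(rim+.01*n+[0,0,.045],-81.9,0); rows(p,R,*b,10,-1)
E
```

```text
13.55 [-2.17  4.2   5.62] [0.78 0.64 0.06] 118.91406655311584
along 0.0014290515824121005 out -0.002545621677998085 z 0.0024797666918190964 [-83.2    4.94  39.49]
[{"slide": [5.6, -0.1, 8.4], "angular": [0.03, -3.97, 0.0], "claw": -1}, {"slide": [6.1, -0.1, 8.0], "angular": [0.03, -3.97, 0.0], "claw": -1}, {"slide": [6.7, -0.1, 7.6], "angular": [0.03, -3.97, 0.0], "claw": -1}, {"slide": [7.2, -0.1, 7.1], "angular": [0.03, -3.97, 0.0], "claw": -1}, {"slide": [7.6, -0.0, 6.6], "angular": [0.03, -3.97, 0.0], "claw": -1}, {"slide": [8.1, -0.0, 6.0], "angular": [0.03, -3.97, 0.0], "claw": -1}, {"slide": [8.5, -0.0, 5.5], "angular": [0.03, -3.97, 0.0], "claw": -1}, {"slide": [8.8, -0.0, 4.9], "angular": [0.03, -3.97, 0.0], "claw": -1}]
[{"slide": [9.2, -0.0, 4.2], "angular": [0.03, -3.97, 0.0], "claw": -1}, {"slide": [9.4, -0.0, 3.6], "angular": [0.03, -3.97, 0.0], "claw": -1}]
```

```bash
python3 - <<'E'
from st import *
b=tool_for_hook(rim+.015*n+[0,0,.045],-81.9,39.7); rows(p,R,*b,4,-1)
c=tool_for_hook(rim+.045*n+[0,0,.045],-81.9,0); rows(*b,*c,8,-1)
E
```

```text
13.55 [-2.17  4.2   5.62] [0.78 0.64 0.06] 118.91406655311584
along 0.0014290515824121005 out -0.002545621677998085 z 0.0024797666918190964 [-83.2    4.94  39.49]
[{"slide": [7.7, 0.2, -8.5], "angular": [0.1, -0.01, 0.11], "claw": -1}, {"slide": [7.7, 0.2, -8.5], "angular": [0.1, -0.01, 0.11], "claw": -1}, {"slide": [7.7, 0.2, -8.5], "angular": [0.1, -0.01, 0.11], "claw": -1}, {"slide": [7.7, 0.2, -8.5], "angular": [0.1, -0.01, 0.11], "claw": -1}]
[{"slide": [7.2, -0.2, 16.2], "angular": [-0.03, -4.96, -0.03], "claw": -1}, {"slide": [8.6, -0.2, 15.6], "angular": [-0.03, -4.96, -0.03], "claw": -1}, {"slide": [9.9, -0.2, 14.8], "angular": [-0.03, -4.96, -0.03], "claw": -1}, {"slide": [11.1, -0.2, 13.9], "angular": [-0.03, -4.96, -0.03], "claw": -1}, {"slide": [12.3, -0.2, 12.8], "angular": [-0.03, -4.96, -0.03], "claw": -1}, {"slide": [13.4, -0.2, 11.7], "angular": [-0.03, -4.96, -0.03], "claw": -1}, {"slide": [14.3, -0.2, 10.5], "angular": [-0.03, -4.96, -0.03], "claw": -1}, {"slide": [15.2, -0.2, 9.3], "angular": [-0.03, -4.96, -0.03], "claw": -1}]
```

Emit:
{"op": "play_rows", "data": {"increments": [{"slide":[5,0.2,-10],"angular":[0,0,0],"claw":-1},{"slide":[7,0.2,-8.5],"angular":[0,0,0],"claw":-1},{"slide":[9,0.2,-8.5],"angular":[0,0,0],"claw":-1},{"slide":[9,0.2,-8],"angular":[0,0,0],"claw":-1}]}}

```text
time: 13.95
ee_pos: [0.5371, 0.0544, 0.2805]
tcp_rot: [179.4, -19.9, 98.0]
wrist_force: [-0.4, -0.2, -3.7]
opening: 0.016
grasp_force: 118.1
```

Emit:
{"op": "play_rows", "data": {"increments": [{"slide":[7.2,-0.2,16],"angular":[0,-5,0],"claw":-1},{"slide":[8.6,-0.2,15.6],"angular":[0,-5,0],"claw":-1},{"slide":[10,-0.2,14.8],"angular":[0,-5,0],"claw":-1},{"slide":[11,-0.2,14],"angular":[0,-5,0],"claw":-1},{"slide":[12.3,-0.2,12.8],"angular":[0,-5,0],"claw":-1},{"slide":[13.4,-0.2,11.7],"angular":[0,-5,0],"claw":-1},{"slide":[14.3,-0.2,10.5],"angular":[0,-5,0],"claw":-1},{"slide":[15.2,-0.2,9.3],"angular":[0,-4.7,0],"claw":-1}]}}

```text
time: 14.75
ee_pos: [0.523, 0.1526, 0.1772]
tcp_rot: [179.3, 19.9, 97.7]
wrist_force: [-0.1, 0.7, -2.7]
opening: 0.016
grasp_force: 118.1
```

Emit:
{"op": "play_rows", "data": {"increments": [{"slide":[0,0,0],"angular":[0,0,0],"claw":-1},{"slide":[0,0,0],"angular":[0,0,0],"claw":-1}]}}

```text
time: 14.95
ee_pos: [0.5228, 0.1525, 0.1767]
tcp_rot: [179.5, 19.7, 97.8]
wrist_force: [-0.4, 0.1, -2.7]
opening: 0.0157
grasp_force: 118.0
```

```bash
python3 - <<'E'
from st import *
import cv2
im=bot.camera("scene"); cv2.imwrite("pics/s7.png",im[:,:,::-1])
i=bot.camera_info("scene")
# rectify tray floor (local x -75..75, y -55..55) to print brightness grid, floor top z .018
xs=np.arange(-.072,.045,.008); ys=np.arange(.05,-.051,-.01)
g=cv2.cvtColor(im,cv2.COLOR_RGB2GRAY)
for x in xs:
    L=np.c_[np.full(len(ys),x),ys,np.full(len(ys),.022)]-HOOK
    u=proj(i,h+Rt.apply(L)).astype(np.float32); print("%.3f"%x,cv2.remap(g,u[None,:,0],u[None,:,1],cv2.INTER_LINEAR)[0])
b0=cv2.imread("pics/scene0.png",0)
# bin floor interior
for y in np.arange(.08,-.09,-.012):
    P=place([.56705,-.1587,.14167],[[x,y,.012] for x in np.arange(-.1,.101,.0125)]); u=proj(i,P).astype(np.float32)
    print("%.3f"%y,g[u[:,1].round().astype(int),u[:,0].round().astype(int)])
E
```

```text
14.95 [-0.37  0.15 -2.66] [ 0.65  0.11 -0.03] 117.97292947769165
along -2.2177167220924744e-05 out 0.042945214793544295 z 0.04311479851641545 [-8.181e+01  3.000e-02  2.200e-01]
-0.072 [ 73  61  62  62  77  90  89 114 132  94  67]
-0.064 [ 70  96 110 106 107 111 118 112 124 110 102]
-0.056 [ 71  96 114 116 115 114 114 115 114 114 105]
-0.048 [ 70  97 115 115 115 114 116 115 114 114 106]
-0.040 [ 70 104 115 114 115 114 115 115 113 114 102]
-0.032 [ 72 131 115 115 116 114 115 114 114 114 105]
-0.024 [ 71 134 154 124 115 115 115 114 114 115 105]
-0.016 [ 71 133 185 183 177 161 123 115 114 115 103]
-0.008 [ 71 133 184 185 185 184 185 180 149 125 109]
-0.000 [ 71 132 185 184 185 184 184 184 184 184 162]
0.008 [ 71 134 185 184 185 185 184 184 184 184 162]
0.016 [ 73 131 184 184 184 185 183 184 184 184 163]
0.024 [ 70 132 185 184 184 184 184 184 184 186 166]
0.032 [ 71 130 184 184 184 183 184 184 184 184 160]
0.040 [ 71 130 186 187 186 187 186 186 186 187 166]
0.080 [184 184 185 139  72  72  59  58  58  58  56  58  76  76  75  75  74]
0.068 [183 184 183 138  71  69  68  58  57  58  61  76  7
[... 314 characters left out ...]
 66  67]
0.008 [175 178 176 172  97 166 173 176 175  84  56 174 175 167  83  91 135]
-0.004 [172 175 176 173 175 178 178 169 101  92  99 177 173 171  78  92  71]
-0.016 [173 175 177 177 175 180 180  89  86 109 176 175 175 170 102  88  68]
-0.028 [165 175 177 177 177 180 179 146 132 177 181 176 177 168  94  90  68]
-0.040 [162 174 176 178 178 179 180 123 121 181 179 176 175 171  94 106  67]
-0.052 [157 176 176 180 181 181 178  53  56 178 181 178 177 172  85  94  67]
-0.064 [174 178 181 179 182 180 140  83 151 183 186 178 181 171  79  93  66]
-0.076 [177 179 181 182 181 182 182 180 183 184 181 181 180 175  76 109 171]
-0.088 [118 116 131 120  99 121 135 123 144 125 120 122 120 112 115  95  68]
```

```bash
python3 - <<'E'
from st import *
b=tool_for_hook([.531,.117,.075],-95,0); rows(p,R,*b,16,-1)
E
```

```text
15.0 [-0.05 -0.37 -1.91] [0.65 0.05 0.03] 117.9735803604126
along 8.855311195237341e-05 out 0.04235094860216892 z 0.04378841189009086 [-8.187e+01 -5.000e-02  2.500e-01]
[{"slide": [9.3, 2.6, 0.7], "angular": [0.28, -0.02, 0.77], "claw": -1}, {"slide": [9.3, 2.5, 0.6], "angular": [0.28, -0.02, 0.77], "claw": -1}, {"slide": [9.4, 2.4, 0.6], "angular": [0.28, -0.02, 0.77], "claw": -1}, {"slide": [9.4, 2.3, 0.6], "angular": [0.28, -0.02, 0.77], "claw": -1}, {"slide": [9.4, 2.1, 0.6], "angular": [0.28, -0.02, 0.77], "claw": -1}, {"slide": [9.4, 2.0, 0.6], "angular": [0.28, -0.02, 0.77], "claw": -1}, {"slide": [9.5, 1.9, 0.6], "angular": [0.28, -0.02, 0.77], "claw": -1}, {"slide": [9.5, 1.8, 0.6], "angular": [0.28, -0.02, 0.77], "claw": -1}]
[{"slide": [9.5, 1.6, 0.5], "angular": [0.28, -0.02, 0.77], "claw": -1}, {"slide": [9.5, 1.5, 0.5], "angular": [0.28, -0.02, 0.77], "claw": -1}, {"slide": [9.6, 1.4, 0.5], "angular": [0.28, -0.02, 0.77], "claw": -1}, {"slide": [9.6, 1.3, 0.5], "angular": [0.28, -0.02, 0.77], "claw": -1}, {"slide": [9.6, 1.1, 0.5], "angular": [0.28, -0.02, 0.77], "claw": -1}, {"slide": [9.6, 1.0, 0.5], "angular": [0.28, -0.02, 0.77], "claw": -1}, {"slide": [9.6, 0.9, 0.5], "angular": [0.28, -0.02, 0.77], "claw": -1}, {"slide": [9.6, 0.8, 0.5], "angular": [0.28, -0.02, 0.77], "claw": -1}]
```

Emit:
{"op": "play_rows", "data": {"increments": [{"slide":[9.3,2.6,0.7],"angular":[0.3,0,0.8],"claw":-1},{"slide":[9.3,2.5,0.6],"angular":[0.3,0,0.8],"claw":-1},{"slide":[9.4,2.4,0.6],"angular":[0.3,0,0.8],"claw":-1},{"slide":[9.4,2.3,0.6],"angular":[0.3,0,0.8],"claw":-1},{"slide":[9.4,2.1,0.6],"angular":[0.3,0,0.8],"claw":-1},{"slide":[9.4,2,0.6],"angular":[0.3,0,0.8],"claw":-1},{"slide":[9.5,1.9,0.6],"angular":[0.3,0,0.8],"claw":-1},{"slide":[9.5,1.8,0.6],"angular":[0.3,0,0.8],"claw":-1}]}}

```text
time: 15.8
ee_pos: [0.5347, 0.2233, 0.1466]
tcp_rot: [179.5, 19.7, 90.9]
wrist_force: [-0.4, -0.6, -3.1]
opening: 0.0157
grasp_force: 118.0
```

Emit:
{"op": "play_rows", "data": {"increments": [{"slide":[9.5,1.6,0.5],"angular":[0.3,0,0.8],"claw":-1},{"slide":[9.5,1.5,0.5],"angular":[0.3,0,0.8],"claw":-1},{"slide":[9.5,1.4,0.5],"angular":[0.3,0,0.8],"claw":-1},{"slide":[9.5,1.3,0.5],"angular":[0.3,0,0.8],"claw":-1},{"slide":[9.5,1.1,0.5],"angular":[0.2,0,0.7],"claw":-1},{"slide":[9.5,1,0.5],"angular":[0.2,0,0.7],"claw":-1},{"slide":[9.5,0.9,0.5],"angular":[0.2,0,0.7],"claw":-1},{"slide":[5,0.5,0.5],"angular":[0.2,0,0.7],"claw":-1}]}}

```text
time: 16.6
ee_pos: [0.546, 0.289, 0.1187]
tcp_rot: [179.4, 19.7, 84.5]
wrist_force: [-0.8, -0.1, -2.9]
opening: 0.0158
grasp_force: 118.1
```

```bash
python3 - <<'E'
from st import *
print(h); e=Rt.as_euler('zyx',degrees=True)
b=tool_for_hook([h[0],h[1],.0125],e[0],0); rows(p,R,*b,8,-1)
E
```

```text
16.6 [-0.82 -0.14 -2.94] [ 0.69 -0.02 -0.01] 118.07833313941956
along 0.0019343523062277026 out 0.17959817020926327 z -0.015042438002439873 [-95.04  -0.15   0.25]
[0.53030945 0.11337899 0.07495756]
[{"slide": [2.7, -0.1, 7.4], "angular": [0.01, -0.03, -0.01], "claw": -1}, {"slide": [2.7, -0.1, 7.4], "angular": [0.01, -0.03, -0.01], "claw": -1}, {"slide": [2.7, -0.1, 7.4], "angular": [0.01, -0.03, -0.01], "claw": -1}, {"slide": [2.7, -0.1, 7.4], "angular": [0.01, -0.03, -0.01], "claw": -1}, {"slide": [2.7, -0.1, 7.4], "angular": [0.01, -0.03, -0.01], "claw": -1}, {"slide": [2.7, -0.1, 7.4], "angular": [0.01, -0.03, -0.01], "claw": -1}, {"slide": [2.7, -0.1, 7.4], "angular": [0.01, -0.03, -0.01], "claw": -1}, {"slide": [2.7, -0.1, 7.4], "angular": [0.01, -0.03, -0.01], "claw": -1}]
```

Emit:
{"op": "play_rows", "data": {"increments": [{"slide":[2.7,0,7.4],"angular":[0,0,0],"claw":-1},{"slide":[2.7,0,7.4],"angular":[0,0,0],"claw":-1},{"slide":[2.7,0,7.4],"angular":[0,0,0],"claw":-1},{"slide":[2.7,0,7.4],"angular":[0,0,0],"claw":-1},{"slide":[2.7,0,7.4],"angular":[0,0,0],"claw":-1},{"slide":[2.7,0,7.4],"angular":[0,0,0],"claw":-1},{"slide":[2.5,0,7],"angular":[0,0,0],"claw":-1},{"slide":[1.5,0,4],"angular":[0,0,0],"claw":-1}]}}

```text
time: 17.4
ee_pos: [0.5465, 0.2883, 0.0594]
tcp_rot: [179.4, 19.7, 84.6]
wrist_force: [0.1, 0.2, -3.0]
opening: 0.0158
grasp_force: 118.1
```

Emit:
{"op": "play_rows", "data": {"increments": [{"slide":[0.5,0,1.4],"angular":[0,0,0],"claw":-1},{"slide":[0,0,0],"angular":[0,0,0],"claw":-1},{"slide":[0,0,0],"angular":[0,0,0],"claw":-1}]}}

```text
time: 17.7
ee_pos: [0.5468, 0.2885, 0.0591]
tcp_rot: [179.3, 19.7, 84.5]
wrist_force: [0.1, -0.6, -2.1]
opening: 0.016
grasp_force: 118.1
```

```bash
python3 st.py
```

```text
17.7 [ 0.11 -0.56 -2.11] [ 0.69 -0.06  0.05] 118.11836957931519
along 0.002815077834527617 out 0.17897725804193274 z -0.07463960634196723 [-95.    -0.19   0.27]
```

Emit:
{"op": "play_rows", "data": {"increments": [{"slide":[0.4,0,1.2],"angular":[0,0,0],"claw":-1},{"slide":[0.4,0,1.2],"angular":[0,0,0],"claw":-1},{"slide":[0.4,0,1.2],"angular":[0,0,0],"claw":-1},{"slide":[0,0,0],"angular":[0,0,0],"claw":-1},{"slide":[0,0,0],"angular":[0,0,0],"claw":-1}]}}

```text
time: 18.2
ee_pos: [0.5468, 0.2884, 0.0553]
tcp_rot: [179.3, 19.7, 84.5]
wrist_force: [-0.3, 0.7, 1.0]
opening: 0.0161
grasp_force: 118.4
```

```bash
python3 st.py
```

```text
18.2 [-0.33  0.69  0.97] [0.26 0.04 0.11] 118.43423366546631
along 0.002794349465235025 out 0.17882104602328494 z -0.07845379588966245 [-94.99  -0.18   0.26]
```

Emit:
{"op": "play_rows", "data": {"increments": [{"slide":[0.2,0,0.6],"angular":[0,0,0],"claw":-1},{"slide":[0,0,0],"angular":[0,0,0],"claw":-1},{"slide":[0,0,0],"angular":[0,0,0],"claw":-0.5},{"slide":[0,0,0],"angular":[0,0,0],"claw":-0.3},{"slide":[0,0,0],"angular":[0,0,0],"claw":0.2},{"slide":[0,0,0],"angular":[0,0,0],"claw":0.7},{"slide":[0,0,0],"angular":[0,0,0],"claw":0.7},{"slide":[0,0,0],"angular":[0,0,0],"claw":0.7}]}}

```text
time: 19.0
ee_pos: [0.5467, 0.2883, 0.0543]
tcp_rot: [179.3, 19.7, 84.5]
wrist_force: [-0.0, 0.0, 0.2]
opening: 0.0724
grasp_force: 0.0
```

Emit:
{"op": "play_rows", "data": {"increments": [{"slide":[-3,0,-9],"angular":[0,0,0],"claw":0.7},{"slide":[-7,0,-20],"angular":[0,0,0],"claw":0.7},{"slide":[-9,0,-25],"angular":[0,0,0],"claw":0.7},{"slide":[-9,0,-25],"angular":[0,0,0],"claw":0.7},{"slide":[-9,0,-25],"angular":[0,0,0],"claw":0.7},{"slide":[-9,0,-25],"angular":[0,0,0],"claw":0.7},{"slide":[-9,0,-25],"angular":[0,0,0],"claw":0.7},{"slide":[-6,0,-15],"angular":[0,0,0],"claw":0.7}]}}

```text
time: 19.8
ee_pos: [0.5448, 0.2881, 0.2372]
tcp_rot: [179.2, 19.6, 84.5]
wrist_force: [-0.1, 0.1, 0.7]
opening: 0.0727
grasp_force: 0.0
```

```bash
python3 - <<'E'
from h import *
from workcell import bot
import cv2
o,p,R=now(bot); print(o["time"],p)
i=bot.camera_info("wrist"); L=place([.567,-.1587,.1417],[[x,y,.004] for x in(-.1,.1) for y in (-.09,.09)]); print(proj(i,L).round())
g=cv2.cvtColor(bot.camera("wrist"),cv2.COLOR_RGB2GRAY)
S=bot.camera_info("scene"); gs=cv2.cvtColor(bot.camera("scene"),cv2.COLOR_RGB2GRAY); a=cv2.imread("pics/scene0.png",0)
T=[.5306+.0044,.1133+.0488,np.radians(-95)]
for nm,inf,im in(("w",i,g),("s",S,gs)):
  for x in np.arange(-.076,.07,.012):
    u=proj(inf,place(T,[[x,y,.02] for y in np.arange(.055,-.056,-.01)])).round().astype(int)
    print(nm,"%.3f"%x,[int(im[v,c]) if 0<=v<400 and 0<=c<640 else -1 for c,v in u])
# bystanders: changed pixels vs start
d=(cv2.absdiff(gs,a)>40).astype(np.uint8); n_,_,st,_=cv2.connectedComponentsWithStats(d); print([s.tolist() for s in st[1:] if s[4]>15])
E
```

```text
19.8 [0.54476511 0.28811901 0.23717173]
[[314. 366.]
 [288. 315.]
 [414. 352.]
 [407. 297.]]
w -0.076 [152, 155, 154, 183, 180, 177, 167, 180, 175, 152, 173, 184]
w -0.064 [166, 163, 166, 202, 219, 240, 241, 218, 219, 151, 148, 196]
w -0.052 [229, 224, 223, 225, 225, 223, 224, 225, 222, 224, 224, 226]
w -0.040 [227, 223, 224, 223, 223, 224, 223, 224, 225, 224, 224, 248]
w -0.028 [229, 223, 224, 221, 224, 222, 223, 223, 223, 223, 225, 225]
w -0.016 [226, 224, 222, 221, 223, 222, 223, 223, 222, 223, 223, 224]
w -0.004 [227, 222, 220, 222, 223, 223, 224, 221, 222, 222, 222, 224]
w 0.008 [228, 220, 222, 223, 222, 223, 221, 221, 223, 223, 223, 225]
w 0.020 [216, 222, 222, 222, 222, 220, 222, 221, 221, 221, 222, 223]
w 0.032 [214, 221, 221, 222, 221, 222, 224, 221, 223, 220, 222, 224]
w 0.044 [250, 249, 220, 226, 227, 229, 226, 224, 224, 222, 223, 223]
w 0.056 [251, 247, 247, 248, 232, 233, 234, 233, 233, 232, 232, 232]
w 0.068 [250, 247, 247, 247, 247, 247, 247, 232, 232, 232, 231, 232]
s -0.076 [66, 67, 67, 68, 78, 81, 84, 129, 119, 84, 71, 83]
s -0.064 [67, 94, 109, 111, 115, 112, 111, 
[... 631 characters left out ...]
s 0.056 [74, 145, 196, 189, 127, 139, 120, 120, 120, 118, 118, 112]
s 0.068 [69, 152, 195, 196, 195, 194, 188, 121, 120, 120, 119, 117]
[[447, 0, 33, 21, 442], [510, 0, 15, 15, 107], [488, 0, 152, 94, 6207], [426, 3, 190, 144, 5464], [421, 7, 7, 12, 47], [501, 39, 7, 4, 18], [492, 41, 8, 12, 57], [412, 42, 60, 61, 1419], [430, 52, 42, 27, 722], [487, 52, 7, 7, 30], [578, 84, 25, 12, 100], [480, 139, 18, 16, 31], [236, 148, 11, 11, 90], [268, 157, 11, 11, 82], [247, 158, 13, 20, 195], [382, 159, 30, 15, 208], [370, 186, 38, 28, 103], [332, 193, 96, 71, 2264], [379, 221, 9, 6, 40], [362, 233, 15, 10, 73], [394, 236, 11, 6, 25], [378, 248, 11, 8, 54], [397, 254, 9, 8, 23], [349, 272, 7, 4, 17]]
```

```bash
python3 -c "
from workcell import bot
print(bot.job_done())"
```

```text
the job is handed in; nothing more can be done
None
```

I emptied the tray into the bin over its rim, set it back upright on the bench, and handed the job in; images show the tray empty and the bin where it was, but in the bin I made out only three dark patches, one about the size of two off-cuts.

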